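# Empty the burnishing drum and hold it in the V-block

## Robot

A 6-joint arm with a two-finger parallel gripper is mounted at the origin on the work surface. World frame = base frame: x ahead of the robot, y to its left, z up, the work surface at z = 0. Lengths are in m, angles in rad, forces in N, time in s.
With the tool pointing down it reaches from about 0.25 to 0.725 m from the base axis. Payload 4 kg.
Tool frame: the origin (TCP) lies midway between the tips of the shut fingers; the grasp point (between the pads) lies 19 mm behind it (arm.grasp_offset is the y of the grasp point in the tool frame, in m); y points along the fingers, z is the direction in which the jaws open and shut, and the axes are right-handed (so a half turn about y gives the same grasp; the last joint's range is limited). The gripper opens to 85 mm and grips with 20 to 120 N. Pads are 22 mm wide; open, the fingers measure 114 mm over their backs; the gripper's body (76 mm by 85 mm) begins 54 mm behind the grasp point. The pads swing forward as they close: fully open they stand 13 mm farther back than shut.
Start: joints at [-1.342, 0.241, 0.005, 1.335, 0, 1.571], TCP at [0.113, -0.487, 0.231] pointing down, gripper open.
Joint ranges: [-2.72, 2.72], [-1.05, 1.87], [-1.09, 1.28], [-1.99, 2.15], [-1.42, 1.44], [-3.14, 3.14]. Speed limits (rad/s): [2.79, 2.79, 3.14, 3.14, 3.14, 3.14].

## Interface

Orientations are given as a unit quaternion [w, x, y, z].
In Python, from rig import arm, grip, planner, viewer gives the robot as it stands. Calls block until the motion is done:
- arm.move_ptp(position, orientation): joint-space move of the TCP to a pose.
- arm.movel(position, attitude=None, speed=0.15): straight line of the TCP; attitude=None keeps the orientation; speed is the mean speed in m/s.
- arm.movej(angles): joint-space move.
- grip(opening, force=None): finger opening in m; force is the grip in N (None keeps the last); returns when the fingers have stopped.
- arm.wait(seconds).
- planner.solve_ik(position, orientation): joint angles nearest the present ones, or None.
- arm.get_obs(): the state.
- viewer.get_image(name): name is "side" or "top"; returns (picture, depth): 480x640x3 uint8, blue, green, red; 480x640 float32, m along the optical axis (not along the pixel's ray), 0 where there is no reading.
- viewer.get_calibration(name): a dict with "fx", "fy", "cx", "cy" (pixels), "k1" (the pictures are not rectified: a ray, as slopes to the right and down, at radius r is drawn at 1 + k1 r^2 times it, then the intrinsics apply), "eye" and "attitude" of the camera in the world. Camera axes: x right, y up, looking along -z (the intrinsics and any distortion apply to the point x, -y, -z); pixel columns grow to the right and rows downward; lengths in m; the calibration is good to about 2 mm. A picture is of the moment at which its call begins. get_calibration takes no time and is no camera call.
A pose or a line that the arm cannot do raises arm.PlanningError and nothing moves.
- arm.sign_off(): hands the job in, once; it reports no verdict.
The state is a dict: "time": time; "qpos": joint angles; "dq": joint speeds; "tau": joint torques, N m; "position": TCP position; "eef_rot": TCP orientation; "force": force on the tool from outside, world axes, zero at the start; "ft_torque": the same for the moment, N m; "finger_gap": finger opening in m.
Only numpy, scipy, OpenCV 4.12 (cv2) and the standard library are available. Lean on these libraries where they do the work, as an engineer would, in place of code of your own. Each camera call takes 0.05 s, during which the arm holds its last target. There are 200 camera calls.

## Task

Pour all four cream bass buttons out of the aluminium burnishing drum into the open oak bin, then lay the empty drum in the V-block, centred lengthwise over its two brass rests, and press it down lightly but surely onto both sides of the V, ready for its end cap to be fitted. Finish while still gripping it and pressing it down. Do not ram it into the block, leave the bin's lid standing open and do not disturb the tools around.

Things in the scene. Friction and masses are not known exactly. Their poses are not given: they have to be found in the camera images.
- drum: open aluminium drum, a cylinder 60 mm outside diameter, 120 mm long, about 0.25 kg, wall 4 mm, 22 mm thick closed foot, thin brass bands near its ends; origin at the centre of the outside of its closed foot, its z axis runs along the cylinder to the open mouth (mouth centre at z = 120 mm). It starts lying in the sloped rest, mouth up, its axis 30 degrees above level
- drum_mid (a point): middle of the drum: on its axis, 60 mm from the foot
- rack: fixed sloped rest: dark wooden base 150 x 80 mm, two sloped aluminium rods under the drum (27 mm apart) and a stop plate 50 mm wide against its foot; the drum's sides are free to grasp. Origin under the middle of the base, x axis points level towards the drum's mouth
- vblock: fixed V-block: grey base 130 x 100 x 14 mm with two steel V stands (each 16 mm long, 86 mm wide, 66 mm high, centred 40 mm either side of the middle, so a clear gap of 64 mm between them for the fingers). Origin under the middle of the base, x axis along the V. A fully seated drum has its axis 75 mm above the underside, level and along x; it may lie either way round
- rest_left: brass flanks of the V on its +y side, one on each stand, sloping 45 degrees, 34 mm wide, polished and slippery; hard, so a drum held 1 mm off to one side loads only one flank and pushes the gripper sideways: ease it over until the sideways force is small, with some 15 to 25 N downwards; origin that of the V-block
- rest_right: brass flanks of the V on its -y side, likewise; origin that of the V-block
- bin: fixed open-topped oak bin 170 (x) x 200 (y) x 75 mm high, walls and floor 10 mm; origin under the middle of its floor. Its lid is hinged on the +x rim; brass latch on the -x wall
- bin_lid (a joint): angle of the oak bin lid, 0 = shut, starts standing open at 1.65 to 1.85 rad, leaning away from the bin and reaching about 170 mm above the rim; stiff hinge, stays where it is
- button1: cream plastic bass button, domed, 16 mm diameter, 12 mm long, 10 g, polished (slides on a slope of about 20 degrees), starts inside the drum; origin at the centre of its flat end
- button2: cream plastic bass button, domed, 16 mm diameter, 12 mm long, 10 g, polished (slides on a slope of about 20 degrees), starts inside the drum; origin at the centre of its flat end
- button3: cream plastic bass button, domed, 16 mm diameter, 12 mm long, 10 g, polished (slides on a slope of about 20 degrees), starts inside the drum; origin at the centre of its flat end
- button4: cream plastic bass button, domed, 16 mm diameter, 12 mm long, 10 g, polished (slides on a slope of about 20 degrees), starts inside the drum; origin at the centre of its flat end
- stick: bystander: boxwood burnishing stick, 170 mm long, 16 mm thick, lying on the bench
- file: bystander: steel tuning file with wooden handle, 215 mm long, 16 mm thick
- jar: bystander: amber glass jar, 60 mm diameter, 85 mm high
- brush: bystander: brush about 150 mm long lying on the bench
- driver: bystander: screwdriver with red handle lying on the bench
Things that resemble listed ones, but are neither listed nor needed, are in the scene too. What is shaped like the drum but green is not meant.

How it is judged:
By the outcome, as a careful person would: the job done as asked, in the order asked, and still so for the second after the job is handed in, while the arm keeps its last pose, push and grip.
It also fails if it takes over 58 s, if anything falls off the work surface, if the arm or the gripper's body presses on something with over 40 N, if the wrist force passes 120 N, or if a joint passes its speed limit or range.

## Working session

There is one attempt and no reset: what is moved stays moved. The work goes in short steps, each a Python script; the robot and the scene stay as the last script left them, time stands still between calls to the robot, and variables do not carry over. Pictures are saved under pics/ and viewed, about 8 in all and at most 12, crops included, and the job is handed in when it is done.

```bash
ls; mkdir -p pics; cat > h.py <<'E'
import numpy as np, cv2
from scipy.spatial.transform import Rotation as R
from rig import arm, grip, planner, viewer
def Rq(q): return R.from_quat([q[1],q[2],q[3],q[0]])
def qR(M):
    q=R.from_matrix(M).as_quat(); return [q[3],q[0],q[1],q[2]]
def cloud(name):
    im,d=viewer.get_image(name); c=viewer.get_calibration(name)
    v,u=np.mgrid[0:480,0:640]
    xd=(u-c["cx"])/c["fx"]; yd=(v-c["cy"])/c["fy"]; x,y=xd.copy(),yd.copy()
    for _ in range(15):
        s=1+c["k1"]*(x*x+y*y); x,y=xd/s,yd/s
    P=np.stack([x*d,-y*d,-d],-1)
    W=P@Rq(c["attitude"]).as_matrix().T+np.array(c["eye"])
    W[d==0]=np.nan
    return im,W
E
python3 - <<'E'
from h import *
for n in("top","side"):
    im,W=cloud(n); cv2.imwrite(f"pics/{n}0.png",im); np.savez(f"{n}0.npz",im=im,W=W)
    c=viewer.get_calibration(n); print(c)
    print(np.nanmean(np.isfinite(W[...,0])))
print(arm.get_obs(), arm.grasp_offset)
E
```

```text
pics
{'fx': 579.6963277404752, 'fy': 579.6963277404752, 'cx': 313.28188195027195, 'cy': 235.2116466446621, 'k1': -0.011708224791582832, 'eye': array([ 0.27910261, -0.11085555,  1.51810409]), 'attitude': array([-0.69692528, -0.06837733,  0.06661708,  0.71076146])}
0.9957454427083333
{'fx': 460.3226502132083, 'fy': 460.3226502132083, 'cx': 319.40123516836377, 'cy': 238.34239674685, 'k1': -0.09830070862426017, 'eye': array([-0.11742615,  0.5817365 ,  0.88459746]), 'attitude': array([-0.33211284, -0.16118826,  0.39119362,  0.84302252])}
0.995927734375
{'time': 0.1, 'qpos': array([-1.34200909e+00,  2.41339006e-01,  3.86841350e-03,  1.33525641e+00,
       -7.47802831e-06,  1.57080876e+00]), 'dq': array([-0.00091356, -0.00315833,  0.00226742, -0.00071027,  0.00084147,
        0.00112715]), 'tau': array([ 2.07460333e-03, -3.73137617e+01,  2.53010559e+01,  1.08352932e-02,
        2.19903786e-04,  5.80766901e-07]), 'position': array([ 0.11326361, -0.48640284,  0.23050495]), 'eef_rot': array([ 0.08062726, -0.08078835,  0.70316327, -0.7018076 ]), 'force': array([ 0.27533361, -0.01142953, -0.21118647]), 'ft_torque': array([-0.0391138 ,  0.02755886, -0.03051664]), 'finger_gap': 0.08538423246499977} -0.0187
```

View pics/top0.png

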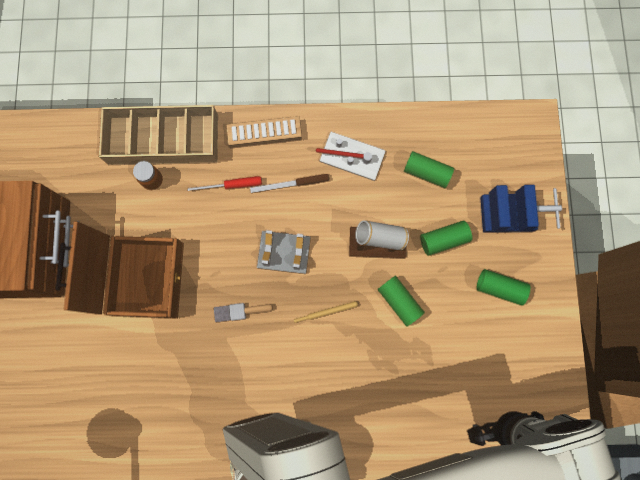

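View pics/side0.png

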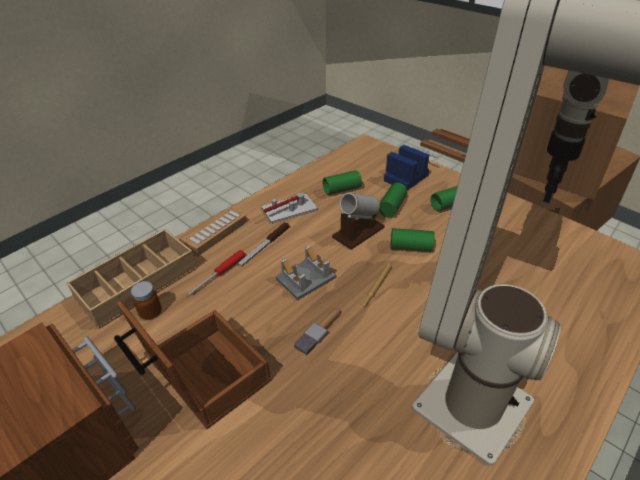

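Candidates for the drum in top view: silver cylinder (382,236), and green ones at (430,169), (446,238), (401,301) and (503,286). I choose the silver one, which is in the dark rack with its mouth to the left. V-block: grey with brass at (285,250), not the blue vise at (510,210). Bin: lidded oak box at (145,275), not the divided tray at (158,135). Next: a close crop plus measurements.

```bash
python3 - <<'E'
from h import *
t=np.load("top0.npz");s=np.load("side0.npz")
im=t["im"];W=t["W"]
a=cv2.resize(im[205:285,340:420],(400,400),interpolation=cv2.INTER_CUBIC)
b=cv2.resize(im[215:285,245:325],(400,350),interpolation=cv2.INTER_CUBIC);b=cv2.copyMakeBorder(b,0,50,0,0,0)
c=cv2.resize(s["im"][180:300,270:390],(400,400)[:2])
cv2.imwrite("pics/crop1.png",np.vstack([np.hstack([a,b])])); cv2.imwrite("pics/crop2.png",c)
def info(n,W,im,uv):
    for u,v in uv: print(n,(u,v),np.round(W[v,u],4),im[v,u])
info("top",W,im,[(382,236),(362,230),(405,240),(285,250),(145,275),(178,240),(110,240),(178,317),(107,317),(75,260),(300,300),(500,350)])
# drum points, both views: low saturation, bright, near
for n,d in(("top",t),("side",s)):
    hsv=cv2.cvtColor(d["im"],cv2.COLOR_BGR2HSV);P=d["W"]
    m=(hsv[...,1]<60)&(P[...,2]>0.05)&(np.hypot(P[...,0]-W[236,382,0],P[...,1]-W[236,382,1])<0.09)
    m=m&(P[...,2]<0.2);Q=P[m];print(n,m.sum(),Q.min(0),Q.max(0),Q.mean(0))
E
```

```text
top (382, 236) [ 0.5408 -0.2764  0.1389] [184 189 188]
top (362, 230) [ 0.5633 -0.2313  0.1058] [149 151 154]
top (405, 240) [ 0.536  -0.337   0.1049] [165 179 186]
top (285, 250) [ 0.5322 -0.0348  0.014 ] [152 155 153]
top (145, 275) [0.4749 0.3358 0.001 ] [32 53 84]
top (178, 240) [0.5563 0.2374 0.0576] [32 52 74]
top (110, 240) [ 0.5724  0.4361 -0.0081] [39 61 85]
top (178, 317) [ 0.3636  0.2469 -0.0033] [ 72 109 144]
top (107, 317) [ 0.3669  0.4318 -0.001 ] [124 181 213]
top (75, 260) [0.4827 0.4288 0.2277] [31 44 66]
top (300, 300) [ 0.4012 -0.072   0.0016] [ 98 142 183]
top (500, 350) [ 0.263  -0.5822  0.0051] [115 167 213]
top 1103 [ 0.51643034 -0.34684659  0.05057937] [ 0.5801754  -0.21504505  0.16514387] [ 0.54616579 -0.27633033  0.12252922]
side 792 [ 0.51383096 -0.33681734  0.05182579] [ 0.57997202 -0.21278134  0.16087775] [ 0.53995142 -0.2654713   0.11214382]
```

View pics/crop1.png

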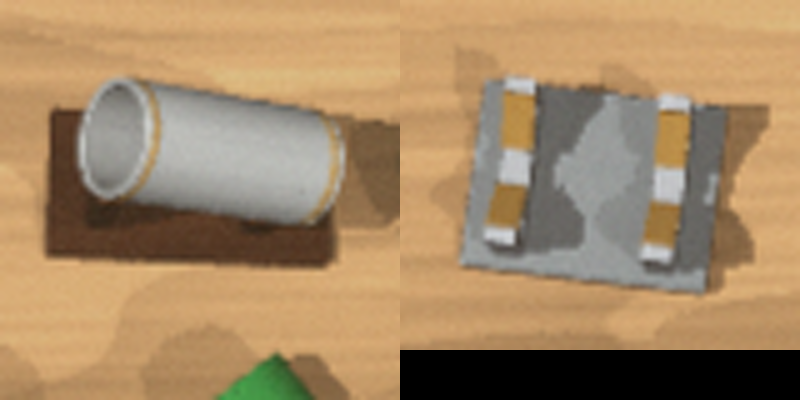

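The crop confirms the silver drum (mouth up and left, about (110,140) in the crop) and the grey V-block with two brass-flanked stands. Now I fit their poses.

```bash
cat > fit.py <<'E'
from h import *
from scipy.optimize import least_squares
D={n:np.load(n+"0.npz") for n in("top","side")}
def pts(n,c,r,zlo,zhi,f):
    P=D[n]["W"];h=cv2.cvtColor(D[n]["im"],cv2.COLOR_BGR2HSV).astype(int)
    m=(np.hypot(P[...,0]-c[0],P[...,1]-c[1])<r)&(P[...,2]>zlo)&(P[...,2]<zhi)&f(h)
    return P[m]
grey=lambda h:(h[...,1]<60)
dark=lambda h:(h[...,1]>60)&(h[...,2]<110)
anyc=lambda h:h[...,1]>=0
def rect(Q):
    c,(a,b),ang=cv2.minAreaRect((Q[:,:2]*1000).astype(np.float32)); return np.round(c,1),np.round((a,b),1),round(ang,2)
if __name__=="__main__":
  for sets in(("top",),("side",),("top","side")):
    Q=np.vstack([pts(n,(.545,-.276),.09,.06,.2,lambda h:(h[...,1]<45)) for n in sets])
    def res(p):
        e=p[4];d=np.array([np.cos(e)*np.cos(p[3]),np.cos(e)*np.sin(p[3]),np.sin(e)])
        w=Q-p[:3];s=w@d
        return np.r_[np.linalg.norm(w-s[:,None]*d,axis=1)-.03,(s.mean())*1e-3]
    r=least_squares(res,[.54,-.276,.105,1.75,.52],loss="cauchy",f_scale=.0015)
    p=r.x;e=p[4];d=np.array([np.cos(e)*np.cos(p[3]),np.cos(e)*np.sin(p[3]),np.sin(e)])
    s=(Q-p[:3])@d; rr=res(p)[:-1]; ok=abs(rr)<.004
    lo,hi=np.percentile(s[ok],[1,99.5]);
    print("drum",sets,p,np.degrees(p[3:]),"s",lo,hi,"mid",p[:3]+d*(lo+hi)/2,"in",ok.mean(),"end",p[:3]+d*(hi-.06))
  for n in D:
    print(n,"rackbase",rect(pts(n,(.53,-.27),.11,.006,.04,dark)))
    v=pts(n,(.532,-.035),.085,.008,.02,grey);print(n,"vbase",rect(v),np.median(v[:,2]))
    v=pts(n,(.532,-.035),.085,.03,.09,anyc);print(n,"vtop",rect(v),v[:,2].max(),len(v))
    v=pts(n,(.532,-.035),.085,.06,.08,anyc);print(n,"vtip",rect(v),np.median(v[:,2]),len(v))
    v=pts(n,(.475,.336),.15,.065,.085,anyc);print(n,"binrim",rect(v),len(v))
    v=pts(n,(.48,.43),.15,.095,.35,anyc);print(n,"lid",v.min(0),v.max(0))
    v=pts(n,(.35,-.1),.05,-.05,.05,anyc);print(n,"table",v[:,2].mean(),v[:,2].std())
E
python3 fit.py
```

```text
drum ('top',) [ 0.54952982 -0.26485958  0.11375804  1.52688648  0.5478682 ] [87.48415098 31.39053572] s -0.06798379954725108 0.04419961480675577 mid [ 0.54908421 -0.27500133  0.10756383] in 0.8648648648648649 end [ 0.54893776 -0.27833437  0.10552812]
drum ('side',) [ 0.54639196 -0.25908924  0.11653527  1.55547324  0.5192204 ] [89.12205185 29.74913782] s -0.07177889962870562 0.038593606097589994 mid [ 0.54617123 -0.27349339  0.10830195] in 0.8690958164642375 end [ 0.54610719 -0.27767222  0.10591335]
drum ('top', 'side') [ 0.54797645 -0.26103042  0.11603817  1.5395843   0.54166976] [88.21168259 31.03539129] s -0.07173893375593127 0.040299876805660315 mid [ 0.54755611 -0.27449312  0.1079337 ] in 0.8302094818081588 end [ 0.54744967 -0.27790223  0.10588143]
top rackbase (array([ 522.9, -256.4]), array([158.8, 135.4]), 49.57)
top vbase (array([527.5, -30.3]), array([128.9, 100.2]), 81.87) 0.013457766702994478
top vtop (array([527.7, -30.6]), array([96.3, 87. ]), 82.15) 0.07305709377454805 456
top vtip (array([527.4, -30.8]), array([95.2, 86.3]), 81.94) 0.06389962537269334 147
top binrim (array([463.8, 324.4]), array([183. , 201.9]), 87.27) 1351
top lid [0.36843362 0.40718901 0.0950999 ] [0.61196456 0.57975102 0.25054542]
top table 0.0012321626365296879 0.006049275858812925
side rackbase (array([ 530.4, -274.2]), array([175.2, 137.2]), 37.22)
side vbase (array([526. , -28.8]), array([132.2, 103.8]), 81.41) 0.013993836915489943
side vtop (array([525.7, -30. ]), array([99.6, 92.2]), 82.19) 0.06912911349579398 597
side vtip (array([526. , -29.5]), array([97.4, 91.7]), 82.17) 0.06446700254809201 135
side binrim (array([461.3, 328.6]), array([190.2, 203.3]), 86.36) 1364
side lid [0.36592524 0.41898161 0.09520842] [0.61138034 0.57971602 0.24879904]
side table 0.0020892528286389693 0.005379753155254864
```

```bash
cat >> h.py <<'E'
DEEP=.024
def pose(mid,d,t,s):
    d=np.array(d)/np.linalg.norm(d);t=np.array(t)-np.dot(t,d)*d;t/=np.linalg.norm(t)
    x=s*d;M=np.stack([x,t,np.cross(x,t)],1)
    return np.array(mid)+DEEP*t,qR(M)
def dirv(yaw,el):
    y,e=np.radians([yaw,el]);return np.array([np.cos(e)*np.cos(y),np.cos(e)*np.sin(y),np.sin(e)])
MID=np.array([.5475,-.2755,.1075]);YAW=88.5
VC=np.array([.5268,-.0301,.075]);VYAW=82.0
BIN=np.array([.463,.318])
LIM=np.array([[-2.72,2.72],[-1.05,1.87],[-1.09,1.28],[-1.99,2.15],[-1.42,1.44],[-3.14,3.14]])
def marg(q): return float(np.min(np.minimum(q-LIM[:,0],LIM[:,1]-q)))
E
python3 - <<'E'
from h import *
dn=[0,0,-1]
for s in(1,-1):
    for nm,a in(("grasp",pose(MID,dirv(YAW,30),dn,s)),("lift",pose(MID+[0,0,.12],dirv(YAW,30),dn,s)),("V",pose(VC,dirv(VYAW,0),dn,s)),("Vhi",pose(VC+[0,0,.1],dirv(VYAW,0),dn,s)),("bin",pose([*BIN-[0,.05],.2],dirv(90,10),dn,s))):
        q=planner.solve_ik(*a);print(s,nm,None if q is None else (np.round(q,2),round(marg(np.array(q)),2)))
    out=[]
    for az in range(0,360,20):
        for el in(-50,):
            d=dirv(az,el)
            u=np.cross(d,[0,0,1]);u/=np.linalg.norm(u);w=np.cross(u,d);w/=np.linalg.norm(w)
            for ro in range(0,360,15):
                r=np.radians(ro);t=np.cos(r)*u+np.sin(r)*w
                M=np.array([*BIN,.1])
                if t[2]>.1: continue
                q=planner.solve_ik(*pose(M-.06*d,d,t,s))
                if q is not None:out.append((marg(np.array(q)),az,ro,np.round(t,2).tolist(),np.round(q,2).tolist()))
    print(s,len(out))
    for o in out[::max(1,len(out)//25)]:print(o)
E
```

```text
1 grasp (array([-0.65,  0.79,  0.4 ,  1.51,  0.42, -2.27]), 0.64)
1 lift (array([-0.65,  0.73,  0.59,  1.76,  0.42, -2.27]), 0.39)
1 V (array([-0.06,  0.44, -0.21,  0.92,  0.  , -1.49]), 0.88)
1 Vhi (array([-0.06,  0.34, -0.07,  1.16,  0.  , -1.49]), 0.99)
1 bin (array([ 0.44,  0.28, -0.1 ,  1.12,  0.16, -1.12]), 0.99)
1 137
(0.06512603296973518, 0, 195, [-0.2, 0.97, -0.17], [0.1, 0.72, -0.31, 1.09, 1.37, 0.34])
(0.08054160077171835, 0, 270, [-0.77, 0.0, -0.64], [0.46, 0.99, 0.67, 2.07, 0.35, 0.31])
(0.12568973220732937, 20, 240, [-0.79, 0.24, -0.56], [0.35, 0.97, 0.55, 2.02, 0.52, 0.0])
(0.08659629049043316, 40, 345, [0.47, -0.87, -0.17], [1.06, 1.04, 0.27, 2.06, -0.99, 0.42])
(0.37291474153555315, 60, 330, [0.56, -0.76, -0.32], [1.05, 0.84, 0.07, 1.67, -1.05, 0.0])
(0.5887831425817169, 80, 300, [0.38, -0.74, -0.56], [0.95, 0.74, 0.13, 1.55, -0.83, -0.43])
(0.4068457755698751, 100, 270, [0.13, -0.75, -0.64], [0.85, 0.82, 0.36, 1.74, -0.64, -0.68])
(0.026784685789621898, 100, 345, [0.99, -0.03, -0.17], [0.98, 0.74, -1.06, -1.5, -0.98, -2.2])
(0.4745508015530824, 120, 300, [0.76, -0.3
[... 4023 characters left out ...]
0.76, -0.32], [0.21, 0.97, 0.35, 1.83, 1.05, -1.89])
(0.15083900109843573, 260, 240, [0.61, 0.57, -0.56], [0.58, 0.25, -0.94, -0.59, 0.14, -0.49])
(0.38726414054863634, 260, 315, [-0.6, 0.66, -0.45], [0.26, 0.91, 0.37, 1.76, 0.91, -1.89])
(0.5706570506535837, 280, 285, [-0.38, 0.68, -0.62], [0.28, 0.63, 0.01, 1.23, 0.87, -1.71])
(0.5438133204936464, 300, 255, [-0.15, 0.77, -0.62], [0.27, 0.43, -0.34, 0.69, 0.9, -1.65])
(0.404783090662185, 320, 225, [0.04, 0.89, -0.45], [0.22, 0.38, -0.67, 0.05, 1.04, -1.57])
(0.16011411358762495, 340, 195, [0.14, 0.98, -0.17], [0.15, 0.65, -0.93, -1.05, 1.23, -1.18])
(0.26738603099458347, 340, 270, [-0.72, 0.26, -0.64], [0.39, 0.89, 0.48, 1.88, 0.54, -2.61])
```

```bash
cat > s1.py <<'E'
from h import *
dn=[0,0,-1];s=-1
d=dirv(YAW,30);p,q=pose(MID,d,dn,s);t=Rq(q).as_matrix()[:,1]
arm.move_ptp(p-.11*t,q)
arm.movel(p,q,speed=.12)
o=arm.get_obs();print(o["time"],np.round(o["position"]-p,4),np.round(o["force"],1))
grip(.05,80)
o=arm.get_obs();print(o["time"],o["finger_gap"],np.round(o["force"],1))
arm.movel(p+[0,0,.03],q,speed=.06)
arm.movel(p+[0,0,.12],q,speed=.15)
o=arm.get_obs();print(o["time"],o["finger_gap"],np.round(o["force"],1))
im,W=cloud("top");im2,W2=cloud("side");np.savez("top1.npz",im=im,W=W);np.savez("side1.npz",im=im2,W=W2)
cv2.imwrite("pics/grasp.png",np.hstack([im[130:330,280:480],im2[60:260,280:480]]))
for w in([.50,-.05,.30,88,15],[.48,.05,.32,190,15],[.47,.25,.32,300,15],[.46,.30,.25,300,-15],[.46,.334,.14,300,-50]):
    a=planner.solve_ik(*pose(w[:3],dirv(w[3],w[4]),dn,s));print(w,None if a is None else(np.round(a,2),round(marg(a),2)))
E
python3 s1.py
```

```text
2.8667 [ 0.0003 -0.0008  0.0009] [ 0.1 -0.6  0. ]
3.2333 0.05853190372388505 [ 2.4 -2.3  5.3]
4.6333 0.05882865994263389 [ 0.6 -0.  -3.3]
[0.5, -0.05, 0.3, 88, 15] (array([-0.24,  0.26,  0.13,  1.49,  0.26,  1.36]), 0.66)
[0.48, 0.05, 0.32, 190, 15] (array([ 0.11,  0.39,  0.35,  1.79, -0.02, -0.06]), 0.36)
[0.47, 0.25, 0.32, 300, 15] (array([ 0.62,  0.3 ,  0.23,  1.53, -0.26, -1.47]), 0.62)
[0.46, 0.3, 0.25, 300, -15] (array([ 0.45,  0.35,  0.12,  1.36,  0.26, -1.65]), 0.79)
[0.46, 0.334, 0.14, 300, -50] (array([ 0.26,  0.64,  0.02,  1.26,  0.83, -1.97]), 0.61)
```

View pics/grasp.png

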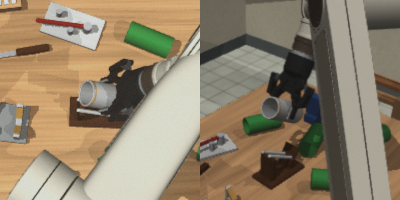

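The picture shows the drum held across its middle, mouth up at (95,95), and the rack empty. Now transport and pour.

```bash
cat > s2.py <<'E'
from h import *
dn=[0,0,-1];s=-1;AZ=320
M0=np.array([.44,.29,0])
W=[([.50,-.05,.30],88,15,.25),([.48,.05,.31],190,15,.2),([.47,.15,.31],260,15,.2)]
for z,el,sp in((.24,12,.2),(.15,-12,.12),(.115,-40,.12),(.105,-62,.1)):
    W.append((M0+[0,0,z]-.06*dirv(AZ,el),AZ,el,sp))
for m,y,e,sp in W:
    a=planner.solve_ik(*pose(m,dirv(y,e),dn,s))
    print(np.round(m,3),y,e,None if a is None else np.round(a,2))
for m,y,e,sp in W:
    arm.movel(*pose(m,dirv(y,e),dn,s),speed=sp)
    o=arm.get_obs();print(round(o["time"],2),np.round(o["force"],1),np.round(o["qpos"],2))
arm.wait(.8)
im,P=cloud("top");im2,P2=cloud("side")
cv2.imwrite("pics/pour.png",np.hstack([cv2.resize(im[200:350,50:250],(533,400)),cv2.resize(im2[260:460,80:300],(267,400))]))
print(arm.get_obs()["time"])
E
python3 s2.py
```

```text
[ 0.5  -0.05  0.3 ] 88 15 [-0.24  0.26  0.13  1.49  0.26  1.36]
[0.48 0.05 0.31] 190 15 [ 0.11  0.4   0.33  1.77 -0.02 -0.06]
[0.47 0.15 0.31] 260 15 [ 0.43  0.32  0.23  1.63 -0.21 -0.95]
[0.395 0.328 0.228] 320 12 [ 0.81  0.27 -0.05  1.24 -0.21 -1.64]
[0.395 0.328 0.162] 320 -12 [ 0.58  0.37 -0.08  1.18  0.2  -1.87]
[0.405 0.32  0.154] 320 -40 [ 0.36  0.59  0.07  1.44  0.59 -2.2 ]
[0.418 0.308 0.158] 320 -62 [ 0.24  0.85  0.26  1.82  0.79 -2.57]
5.83 [-0.1 -0.7 -2.7] [-0.24  0.27  0.13  1.49  0.26  1.36]
7.76 [ 0.4 -0.  -3.6] [ 0.11  0.4   0.33  1.77 -0.02 -0.06]
9.13 [ 0.8 -0.8 -2.7] [ 0.43  0.32  0.23  1.63 -0.21 -0.95]
10.33 [ 0.2 -0.5 -2.5] [ 0.8   0.27 -0.05  1.24 -0.21 -1.64]
11.03 [-0.   0.2 -2.2] [ 0.58  0.37 -0.08  1.18  0.2  -1.87]
11.68 [-1.1 -0.3 -3. ] [ 0.36  0.59  0.07  1.44  0.59 -2.2 ]
12.21 [-0.1 -0.2 -2.3] [ 0.24  0.85  0.26  1.82  0.79 -2.57]
13.1083
```

View pics/pour.png

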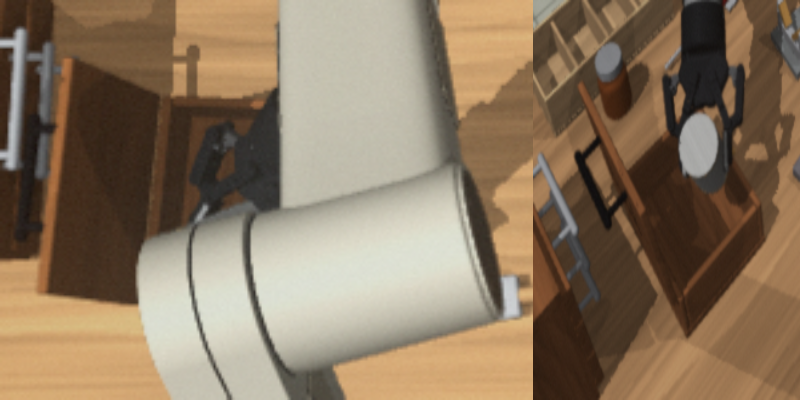

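The picture shows the drum tipped mouth-down inside the bin's outline (side panel (705,150)), with the lid still open. No buttons are visible because the drum hides them. I'll shake along the axis, then lift clear and count.

```bash
cat > s3.py <<'E'
from h import *
dn=[0,0,-1];s=-1;AZ=320
M=np.array([.44,.29,.105]);d=dirv(AZ,-62);p,q=pose(M-.06*d,d,dn,s)
for _ in range(2):
    arm.movel(p-.02*d,q,speed=.2);arm.movel(p,q,speed=.2)
arm.wait(.2)
arm.movel(p+[0,0,.12],q,speed=.2)
arm.movel(*pose([.47,.13,.27],dirv(VYAW+180,-10),dn,s),speed=.2)
arm.movel(*pose(VC+[0,0,.10],dirv(VYAW+180,0),dn,s),speed=.2)
arm.wait(.4)
o=arm.get_obs();print(o["time"],np.round(o["force"],2),o["finger_gap"],np.round(o["qpos"],2))
im,P=cloud("top");im2,P2=cloud("side");np.savez("top2.npz",im=im,W=P);np.savez("side2.npz",im=im2,W=P2)
cv2.imwrite("pics/after.png",np.vstack([np.hstack([cv2.resize(im[225:325,60:190],(390,300),interpolation=cv2.INTER_CUBIC),cv2.resize(im2[290:430,120:300],(386,300))]),np.hstack([cv2.resize(im[200:300,230:360],(390,300)),cv2.resize(im2[190:330,230:410],(386,300))])]))
E
python3 s3.py
```

```text
18.0833 [-0.29  0.93 -2.75] 0.05851369372484854 [-0.06  0.34 -0.07  1.16  0.   -1.49]
```

View pics/after.png

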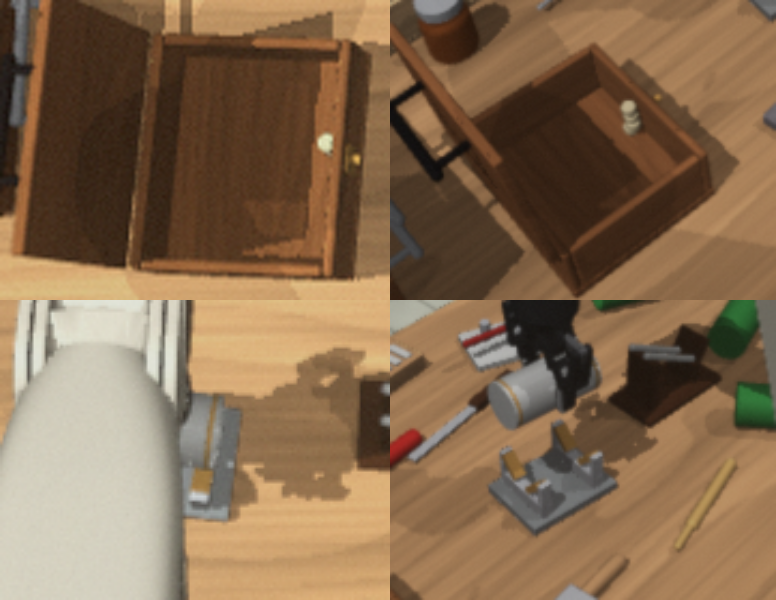

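Top shows a pale button at (325,143) against the bin's latch wall. The side view shows a small stack at (630,117). I need to zoom in to count them.

```bash
python3 - <<'E'
from h import *
t=np.load("top2.npz");s=np.load("side2.npz")
for n,d in(("top",t),("side",s)):
    h=cv2.cvtColor(d["im"],cv2.COLOR_BGR2HSV).astype(int);P=d["W"]
    m=(h[...,1]<95)&(h[...,2]>90)&(abs(P[...,0]-.463)<.1)&(abs(P[...,1]-.325)<.085)&(P[...,2]>.0)&(P[...,2]<.09)
    k,l,st,c=cv2.connectedComponentsWithStats(m.astype(np.uint8))
    for i in range(1,k):
        Q=P[l==i];print(n,st[i],np.round(c[i]),np.round(Q.min(0),3),np.round(Q.max(0),3))
a=cv2.resize(t["im"][260:290,150:185],(467,400),interpolation=cv2.INTER_CUBIC)
b=cv2.resize(s["im"][325:365,220:252],(320,400),interpolation=cv2.INTER_CUBIC)
cv2.imwrite("pics/btn.png",np.hstack([a,b]))
f=[]
for _ in range(10):
    f.append(arm.get_obs()["force"]);arm.wait(.03)
print(np.mean(f,0),np.std(f,0))
E
```

```text
top [166 269   5   8  28] [168. 272.] [0.466 0.254 0.008] [0.489 0.274 0.065]
side [228 337   9  16  95] [232. 344.] [0.461 0.249 0.015] [0.502 0.269 0.064]
[-0.16279124 -0.06537925 -2.7797565 ] [0.43487168 0.31551108 0.40344167]
```

View pics/btn.png

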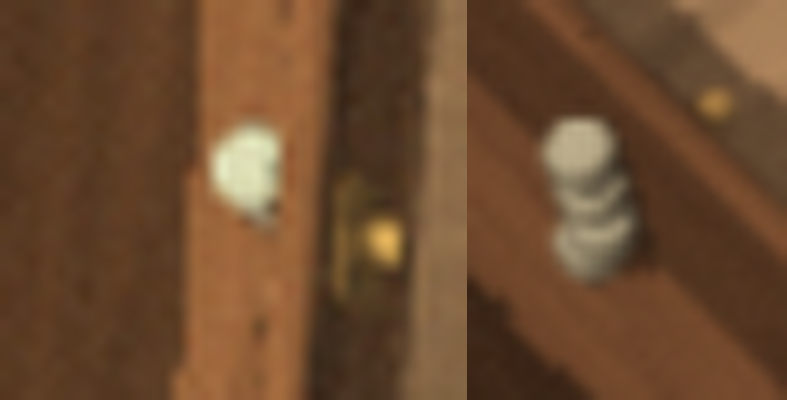

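```bash
python3 - <<'E'
from h import *
def ray(n,u,v):
    c=viewer.get_calibration(n);xd=(u-c["cx"])/c["fx"];yd=(v-c["cy"])/c["fy"];x,y=xd,yd
    for _ in range(15):
        s=1+c["k1"]*(x*x+y*y);x,y=xd/s,yd/s
    d=Rq(c["attitude"]).as_matrix()@[x,-y,-1];return np.array(c["eye"]),d/np.linalg.norm(d)
def tri(a,b):
    (e,d),(f,g)=a,b
    A=np.stack([d,-g],1);k=np.linalg.lstsq(A,f-e,rcond=None)[0];p,q=e+k[0]*d,f+k[1]*g
    return (p+q)/2,np.linalg.norm(p-q)
t=ray("top",168.6,272.6)
print("topdisc",tri(t,ray("side",231.3,339.5)))
Z=[]
for _ in range(4):
    for n in("top","side"):
        im,W=cloud(n);u,v=(168,272) if n=="top" else (231,339)
        Z+=[(n,round(float(np.median(W[v-1:v+2,u-1:u+2,2])),4))]
        if n=="side":
            Z.append(("low",np.round(W[350:352,231:234,2].mean(),4)))
print(Z)
e,d=ray("side",232,353);k=(.01-e[2])/d[2];print("bottom on floor",e+k*d)
for z in(.046,.058):
    e,d=ray("side",231.3,339.5);k=(z-e[2])/d[2];e2,d2=t;k2=(z-e2[2])/d2[2];print(z,(e+k*d)[:2],(e2+k2*d2)[:2])
E
```

```text
topdisc (array([0.47243044, 0.25936059, 0.05589504]), np.float64(0.0008506449667428088))
[('top', 0.0561), ('side', 0.0576), ('low', np.float64(0.0251)), ('top', 0.0565), ('side', 0.0581), ('low', np.float64(nan)), ('top', 0.0572), ('side', 0.06), ('low', np.float64(0.0252)), ('top', 0.0579), ('side', 0.0588), ('low', np.float64(0.0256))]
bottom on floor [0.47293196 0.26460782 0.01      ]
0.046 [0.47908541 0.25527643] [0.47406072 0.26217081]
0.058 [0.47054957 0.25994795] [0.4724715  0.25913005]
```

Two-view triangulation and depth both put the stack's top at 56–59 mm. That matches the floor at 10 mm plus 4 × 12 mm, so all four buttons are in the bin, stacked. Now I measure the held drum's foot for lengthwise centring.

```bash
python3 - <<'E'
from h import *
from scipy.optimize import least_squares
v=np.array([np.cos(np.radians(VYAW)),np.sin(np.radians(VYAW)),0]);n=np.array([-v[1],v[0],0])
Qs=[]
for _ in range(5):
    for c in("side","top"):
        im,W=cloud(c);h=cv2.cvtColor(im,cv2.COLOR_BGR2HSV).astype(int)
        L=W-(VC+[0,0,.1]);s=L@v;y=L@n;z=L[...,2]
        m=(h[...,1]<60)&(h[...,2]>100)&(abs(s)<.075)&(abs(y)<.036)&(abs(z)<.038)
        if c=="top": m&=(np.arange(640)[None]>278)
        q=np.stack([s[m],y[m],z[m]],1)
        print(c,m.sum(),np.percentile(q,[2,50,98],axis=0).round(4).tolist())
        if c=="side":Qs.append(q)
Q=np.vstack(Qs)
f=Q[(np.hypot(Q[:,1],Q[:,2])<.024)&(Q[:,0]>.045)]
print("foot face s",np.median(f[:,0]),f[:,0].std(),len(f), "slope",np.linalg.lstsq(np.c_[f[:,1:],np.ones(len(f))],f[:,0],rcond=None)[0])
g=Q[(Q[:,0]<.055)&(Q[:,0]>.015)]
r=least_squares(lambda p:np.hypot(g[:,1]-p[0]-p[2]*g[:,0],g[:,2]-p[1]-p[3]*g[:,0])-.03,[0,0,0,0],loss="cauchy",f_scale=.001)
print("axis y0,z0,slopes",r.x,len(g))
E
```

```text
side 539 [[0.0024, -0.0187, -0.0237], [0.0443, 0.0114, 0.0196], [0.0657, 0.0289, 0.0291]]
top 245 [[-0.0557, -0.024, -0.0275], [-0.0413, 0.0069, 0.0224], [-0.0286, 0.0289, 0.0308]]
side 541 [[0.0019, -0.0181, -0.0226], [0.044, 0.0116, 0.0197], [0.0657, 0.0298, 0.0289]]
top 247 [[-0.0557, -0.024, -0.0273], [-0.0413, 0.0064, 0.0227], [-0.0283, 0.0293, 0.0319]]
side 541 [[0.0029, -0.0191, -0.0227], [0.0445, 0.012, 0.02], [0.0657, 0.0294, 0.0292]]
top 249 [[-0.0557, -0.0243, -0.0274], [-0.0413, 0.0067, 0.0228], [-0.0287, 0.0293, 0.0313]]
side 540 [[0.0015, -0.0184, -0.0228], [0.044, 0.0119, 0.0196], [0.0657, 0.0293, 0.0292]]
top 247 [[-0.0558, -0.0244, -0.0289], [-0.0412, 0.0065, 0.0228], [-0.0284, 0.0288, 0.0318]]
side 540 [[0.0024, -0.0177, -0.0225], [0.0444, 0.0118, 0.0193], [0.0656, 0.0301, 0.0292]]
top 248 [[-0.0557, -0.0237, -0.0261], [-0.0412, 0.0062, 0.0228], [-0.0286, 0.029, 0.031]]
foot face s 0.06442831368030068 0.0010706106483083938 570 slope [0.01519986 0.00121783 0.06435695]
axis y0,z0,slopes [ 0.00145838 -0.00158752 -0.02262527 -0.01344552] 1356
```

All measurements agree that the drum sits about 3.7 mm too far along +V. I correct for that, then descend slowly with force feedback.

```bash
cat > s4.py <<'E'
from h import *
dn=[0,0,-1];s=-1
v=np.array([np.cos(np.radians(VYAW)),np.sin(np.radians(VYAW)),0]);n=np.array([-v[1],v[0],0])
p,q=pose(VC+[0,0,.1]-.0037*v-.0008*n,dirv(VYAW+180,0),dn,s)
def F(k=6):
    f=[]
    for _ in range(k): arm.wait(.02);f.append(np.r_[arm.get_obs()["force"],arm.get_obs()["ft_torque"]])
    return np.mean(f,0)
arm.movel(p,q,speed=.1)
arm.movel(p-[0,0,.088],q,speed=.08);p=p-[0,0,.088]
arm.wait(.3);b=F(10);print("base",b.round(2),arm.get_obs()["time"])
for i in range(70):
    f=(F()-b);fl=f[:3]@n;fa=f[:3]@v;fz=f[2]
    o=arm.get_obs()
    if i%3==0 or fz>2: print(i,round(o["time"],2),"dz",round(o["position"][2]-VC[2]+DEEP,4),"cmd",round(p[2]-VC[2]+DEEP,4),"lat",round(fl,1),"ax",round(fa,1),"z",round(fz,1),"T",f[3:].round(2))
    if fz>17 and abs(fl)<2 and fz<23: break
    if fz>35 or o["time"]>48: print("STOP");break
    st=np.zeros(3)
    if abs(fl)>1.5: st+=np.clip(fl*.00008,-.0005,.0005)*n
    if fz<2: st[2]=-.0008
    elif fz<17 and abs(fl)<6: st[2]=-.0003
    elif fz>23: st[2]=.0003
    p=p+st;arm.movel(p,q,speed=.02)
np.save("p.npy",p);np.save("b.npy",b)
E
python3 s4.py
```

```text
base [-0.22  0.09 -2.41 -0.01  0.    0.02] 21.3833
0 21.48 dz 0.012 cmd 0.012 lat -0.4 ax -0.2 z -0.2 T [-0.01  0.02 -0.04]
3 22.53 dz 0.0096 cmd 0.0096 lat -0.4 ax 0.1 z -0.2 T [-0.02  0.02 -0.01]
6 23.58 dz 0.0072 cmd 0.0072 lat -0.5 ax -0.3 z -0.2 T [ 0.01  0.01 -0.  ]
9 24.63 dz 0.0048 cmd 0.0048 lat -0.5 ax 0.2 z -0.3 T [-0.01 -0.   -0.02]
12 25.68 dz 0.0027 cmd 0.0024 lat 1.7 ax -0.4 z 3.7 T [0.08 0.31 0.16]
13 26.03 dz 0.0026 cmd 0.0021 lat 2.3 ax -0.8 z 7.8 T [0.09 0.54 0.24]
14 26.38 dz 0.0026 cmd 0.0018 lat 2.7 ax -0.8 z 9.1 T [0.09 0.56 0.33]
15 26.73 dz 0.0026 cmd 0.0015 lat 3.0 ax -1.1 z 10.3 T [0.06 0.58 0.32]
16 27.08 dz 0.0025 cmd 0.0012 lat 3.0 ax -0.9 z 11.5 T [0.05 0.62 0.37]
17 27.43 dz 0.0025 cmd 0.0009 lat 3.2 ax -0.7 z 12.8 T [0.03 0.63 0.4 ]
18 27.78 dz 0.0025 cmd 0.0006 lat 3.2 ax -0.9 z 14.0 T [0.03 0.64 0.43]
19 28.13 dz 0.0025 cmd 0.0003 lat 3.0 ax -1.6 z 15.1 T [-0.02  0.68  0.44]
20 28.48 dz 0.0024 cmd -0.0 lat 3.5 ax -1.1 z 16.3 T [-0.01  0.7   0.46]
21 28.83 dz 0.0024 cmd -0.0003 lat 3.5 ax -1.3 z 17.5 T [-0.05  0.71  0.51]
22 29.18 dz 0.0025 cmd -0.0003 lat 2.8 ax -1.5 z 16.8 T [-0.04  0.57  0.49]
23 29.53 dz 0.0024 cmd -0.0006 lat 3.1 ax -1.0 z 18.4 T [-0.06  0.6   0.53]
24 29.88 dz 0.0024 cmd -0.0006 lat 2.5 ax -1.4 z 17.6 T [-0.09  0.49  0.53]
25 30.23 dz 0.0024 cmd -0.0006 lat 1.8 ax -1.2 z 17.4 T [-0.1   0.4   0.55]
```

Pressed to about 18 N, with the sideways force small. However, a yaw moment of 0.55 N·m remains: the drum is about 1° skewed (the pre-measurement said −1.3°) and loads the flanks diagonally. I'll comply in yaw and sideways.

```bash
cat > s5.py <<'E'
from h import *
v=np.array([np.cos(np.radians(VYAW)),np.sin(np.radians(VYAW)),0]);n=np.array([-v[1],v[0],0])
p=np.load("p.npy");b=np.load("b.npy");_,q=pose([0,0,0],dirv(VYAW+180,0),[0,0,-1],-1);q0=Rq(q);yaw=0.
def F(k=6):
    f=[]
    for _ in range(k): arm.wait(.02);o=arm.get_obs();f.append(np.r_[o["force"],o["ft_torque"]])
    return np.mean(f,0)-b
p=p+[0,0,.0012]
for i in range(45):
    q=qR((R.from_euler("z",yaw,degrees=True)*q0).as_matrix());arm.movel(p,q,speed=.02)
    f=F();fl=f[:3]@n;fz=f[2];o=arm.get_obs()
    print(i,round(o["time"],2),"dz",round(o["position"][2]-VC[2]+DEEP,4),"cmd",round(p[2]-VC[2]+DEEP,4),"yaw",round(yaw,2),"lat",round(fl,1),"ax",round(f[:3]@v,1),"z",round(fz,1),"T",f[3:].round(2))
    if 17<fz<23 and abs(fl)<1.5 and abs(f[5])<.08: print("OK");break
    if o["time"]>46 or fz>35:break
    if abs(f[5])>.06: yaw+=np.clip(f[5]*.6,-.25,.25)
    if abs(fl)>1: p=p+np.clip(fl*.00008,-.0004,.0004)*n
    if fz<17.5 and abs(f[5])<.25: p=p-[0,0,.0003]
    if fz>23: p=p+[0,0,.0003]
np.save("p.npy",p);np.save("q.npy",q)
E
python3 s5.py
```

```text
0 30.58 dz 0.0026 cmd 0.0006 yaw 0.0 lat -0.5 ax -0.4 z 12.1 T [-0.08 -0.03  0.26]
1 30.93 dz 0.0025 cmd 0.0006 yaw 0.16 lat -1.0 ax 0.0 z 11.3 T [-0.07 -0.07  0.31]
2 31.28 dz 0.0023 cmd 0.0006 yaw 0.35 lat -1.0 ax -0.3 z 10.9 T [-0.07 -0.12  0.33]
3 31.63 dz 0.0022 cmd 0.0006 yaw 0.54 lat -1.2 ax 0.2 z 9.9 T [-0.04 -0.16  0.28]
4 31.98 dz 0.0021 cmd 0.0006 yaw 0.71 lat -1.4 ax 0.1 z 9.4 T [-0.06 -0.19  0.29]
5 32.33 dz 0.002 cmd 0.0006 yaw 0.88 lat -1.8 ax 0.0 z 8.6 T [-0.04 -0.22  0.23]
6 32.68 dz 0.0019 cmd 0.0003 yaw 1.02 lat -1.0 ax -0.7 z 10.1 T [-0.08 -0.14  0.2 ]
7 33.03 dz 0.0018 cmd -0.0 yaw 1.15 lat -0.5 ax -0.8 z 11.1 T [-0.05 -0.07  0.18]
8 33.38 dz 0.0017 cmd -0.0003 yaw 1.26 lat 0.1 ax -0.5 z 13.1 T [-0.06  0.06 -0.01]
9 33.73 dz 0.0017 cmd -0.0006 yaw 1.26 lat 0.8 ax -0.9 z 14.8 T [-0.02  0.24 -0.02]
10 34.08 dz 0.0017 cmd -0.0009 yaw 1.26 lat 1.5 ax -0.3 z 16.8 T [-0.01  0.37 -0.03]
11 34.43 dz 0.0017 cmd -0.0012 yaw 1.26 lat 1.8 ax -0.7 z 18.5 T [ 0.    0.5  -0.05]
12 34.78 dz 0.0017 cmd -0.0012 yaw 1.26 lat 1.3 ax -1.0 z 17.8 T [ 0.01  0.44 -0.01]
OK
```

Yaw moment nulled; the drum dropped a further 0.8 mm and now sits on both sides. I trim the last sideways force and check by camera.

```bash
cat > s6.py <<'E'
from h import *
v=np.array([np.cos(np.radians(VYAW)),np.sin(np.radians(VYAW)),0]);n=np.array([-v[1],v[0],0])
p=np.load("p.npy");b=np.load("b.npy");q=np.load("q.npy").tolist()
def F(k=10):
    f=[]
    for _ in range(k): arm.wait(.02);o=arm.get_obs();f.append(np.r_[o["force"],o["ft_torque"]])
    return np.mean(f,0)-b
for i in range(8):
    f=F();fl=f[:3]@n;print(round(arm.get_obs()["time"],2),"lat",round(fl,2),"z",round(f[2],1),"T",f[3:].round(2))
    if abs(fl)<.5 and 18<f[2]<22:break
    p=p+np.clip(fl*.00012,-.0003,.0003)*n-[0,0,.0003 if f[2]<18.5 else 0];arm.movel(p,q,speed=.02)
np.save("p.npy",p)
for c in("side","top"):
    im,W=cloud(c);h=cv2.cvtColor(im,cv2.COLOR_BGR2HSV).astype(int)
    L=W-VC;s=L@v;y=L@n;z=L[...,2]
    m=(h[...,1]<60)&(h[...,2]>100)&(abs(s)<.075)&(abs(y)<.036)&(z>-.02)&(z<.038)
    if c=="top": m&=(np.arange(640)[None]>278)
    Q=np.stack([s[m],y[m],z[m]],1);f=Q[(np.hypot(Q[:,1],Q[:,2])<.022)&(Q[:,0]>.045)]
    print(c,"foot",np.median(f[:,0]) if len(f) else None,"s pct",np.percentile(Q[:,0],[1,2,98,99]).round(4))
    if c=="side":
        g=Q[(Q[:,0]<.05)&(Q[:,0]>.015)&(Q[:,2]>0)]
        from scipy.optimize import least_squares
        print(least_squares(lambda p:np.hypot(g[:,1]-p[0]-p[2]*g[:,0],g[:,2]-p[1]-p[3]*g[:,0])-.03,[0,0,0,0],loss="cauchy",f_scale=.001).x)
        a=im
    else:t=im
cv2.imwrite("pics/final.png",np.hstack([cv2.resize(a[190:330,230:410],(450,350)),cv2.resize(t[200:300,250:350],(350,350))]))
E
python3 s6.py
```

```text
34.95 lat 1.52 z 18.4 T [-0.02  0.45 -0.01]
35.37 lat 1.82 z 19.5 T [-0.01  0.51  0.01]
35.78 lat 1.24 z 19.2 T [-0.04  0.42 -0.01]
36.2 lat 0.76 z 18.6 T [-0.03  0.35  0.01]
36.62 lat 0.3 z 18.7 T [-0.04  0.31  0.01]
side foot 0.060732968975442 s pct [-0.0217 -0.0025  0.0621  0.0625]
[ 0.00136048  0.00030711 -0.01070177 -0.01260293]
top foot None s pct [-0.0594 -0.0593 -0.0356 -0.0351]
```

View pics/final.png

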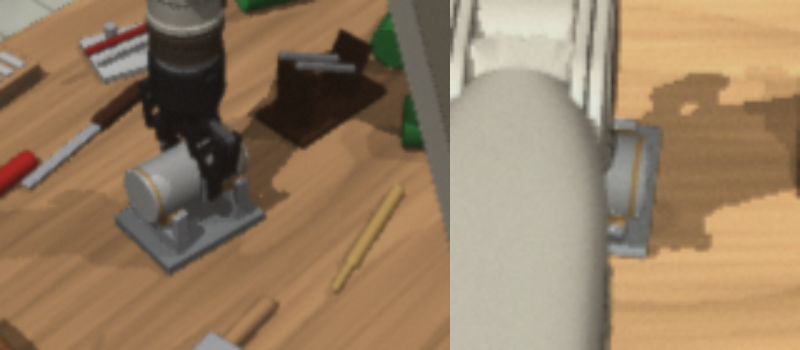

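Both views show the drum lying in the V between the two stands, still gripped, with the tools around it in place. The foot reads +60.7 mm and the mouth −59.5 mm, so it is centred within about 1 mm. The axis is 0.3 mm from the seated height, and the forces are balanced.

```bash
python3 - <<'E'
from h import *
o=arm.get_obs();print(o["time"],np.round(o["force"]-np.load("b.npy")[:3],1),o["finger_gap"])
print(arm.sign_off())
E
```

```text
36.7167 [-1.8 -0.8 18.2] 0.058776438249316026
the job is handed in; nothing more can be done
None
```

I poured all four buttons into the oak bin, then laid the empty drum in the V-block with its mouth toward −y. I handed the job in at 36.7 s, still gripping the drum and pressing it down.

**Buttons:** they came out as one column standing against the bin's latch wall. Its top measured 56–60 mm, which fits four buttons on the 10 mm floor. I counted by that height and did not look inside the drum.

**Seating:**
- **Force:** averaged over the last check it was about 18.7 N down and 0.3 N sideways. A single noisy reading just before hand-in gave 18.2 N down and 1.8 N sideways.
- **Moments:** yaw and pitch are about zero after a 1.26° yaw correction. A moment of about 0.3 N·m remains about the drum axis.
- **Position:** the drum is centred lengthwise to about 1 mm, with its axis 0.3 mm from the seated height.

**Checks that disagreed:** the camera fit still shows a tilt of about 0.7° and a skew of about 0.6°. I took this as camera calibration error, because the moments show no uneven load between the stands.

**Surroundings:** the lid stood open in the pictures after the pour. The tools visible around the V-block were in place in the last picture; I did not compare every bystander with the start.

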